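Set down the fixture base plate against its locating rail

ROBOT

A 6-joint arm with a two-finger parallel gripper is mounted at the origin on a cart in front of the work surface, level with it; the furniture and walls round the work are solid. World frame = base frame: x ahead of the robot, y to its left, z up, the work surface at z = 0. Lengths are in mm, angles in rad, forces in N, time in s.
With the tool pointing down it reaches from about 350 to 875 mm from the base axis. Payload 4.2 kg.
Tool frame: the origin (TCP) lies midway between the tips of the shut fingers; the grasp point (between the pads) lies 19 mm behind it (arm.tcp_to_grasp is the distance from the TCP to the grasp point, in mm); z points along the fingers, y is the line along which they close (so a half turn about z gives the same grasp; the last joint's range is limited). The gripper opens to 85 mm and grips with 20 to 120 N. Pads are 22 mm wide; open, the fingers measure 114 mm over their backs; the gripper's body (76 mm by 85 mm) begins 54 mm behind the grasp point. The pads swing forward as they close: fully open they stand 13 mm farther back than shut.
Start: joints at [1.448, 0.385, 0.008, 0, -1.194, -0.259], TCP at [232.837, 579.988, 231.312] pointing down, gripper open.
Joint ranges: [-3.14, 3.14], [-1.21, 2.06], [-1.07, 1.41], [-3.16, 2.05], [-2.99, -0.16], [-3.1, 3.1]. Speed limits (rad/s): [2.79, 2.79, 3.14, 3.14, 3.14, 3.14].

INTERFACE

Orientations are given as a unit quaternion [x, y, z, w].
In Python, from bench import arm gives the robot as it stands.
- The arm moves only by the tool arm_command, never from a script. Its argument "rows" is a list of rows, each a list of 2 entries, a list of its own where there are three numbers: the shift along the tool's x, y, z as a fraction of full scale, then the turn, a rotation vector about the tool's x, y, z as a fraction of full scale. In form: [[[x, y, z], [wx, wy, wz]], ...]. A call has 1 to 5 rows; each row is the pose to reach, as a shift and turn from the pose commanded when the call began, along the tool's axes at that moment, turning the shorter way round; what a row does not reach only later rows make up. Full scale, the value 1, is 0.25 m for a shift and 180 degrees for a turn. A row lasts 1/10 s, in which the tool goes at most 50 mm and 8.59 degrees, less where a joint would pass 70% of its speed; a pose out of reach is approached as far as the arm can. A call with a number of a shift or a turn outside -1 to 1 is refused whole. A call with a gripper value outside its range is refused whole. "grip" is the opening, from 0 (shut) to 1 (fully open), set as the call begins (left out, the last holds). The fingers move at their own pace and stop on an object; the grip force is fixed at half the most. Time passes only in rows, so rows that repeat a pose let the fingers close. It gives the time, the measured TCP pose, the force, the opening and the grip force at its end, in the units of the state.
- arm.read_state(): the state, without advancing time (a new reading comes with each control period).
- arm.get_image(name): name is "side" or "top"; returns (picture, depth): 384x512x3 uint8, blue, green, red; 384x512 float32, mm along the optical axis (not along the pixel's ray), 0 where there is no reading.
- arm.camera_info(name): a dict with "fx", "fy", "cx", "cy" (pixels), "extrinsics" (4x4, takes a point from camera to world coordinates). Camera axes: x right, y down, z forward; pixel columns grow to the right and rows downward; lengths in mm; the calibration is good to about 2 mm. A picture is of the moment at which its call begins. camera_info takes no time and is no camera call.
- arm.job_done(): hands the job in; it is judged then, once.
Trained networks look in the newest picture that a camera, given by its name, has taken for a name from the list of things; names that differ only in an ending like _2 or _b are one class to them, and where a whole thing is asked for, a point or a joint stands for the part that bears it (a point fixed in the world has none). Each returns a list of dicts, best first, with "score" (0 to 1); they miss things now and then, are a little off and sometimes report something else, mostly with a low value. They report only what shows in the picture. A call takes as long as a camera call. They do not tell look-alikes from the thing itself.
- arm.spot_in(camera, query): "position" ([column, row] in pixels, amid what is visible of it).
The state is a dict: "clock": time; "joints": joint angles; "joint_vel": joint speeds; "joint_efforts": joint torques, N m; "position": TCP position; "ee_rot": TCP orientation; "contact_force": force on the tool from outside, world axes, zero at the start; "wrist_torque": the same for the moment, N m; "gripper_width": finger opening in mm; "grasp_force": force on a finger pad.
Only numpy, scipy, OpenCV 4.12 (cv2) and the standard library are available. Lean on these libraries where they do the work, as an engineer would, in place of code of your own. Each camera call takes 0.05 s, during which the arm holds its last target. There are 200 camera calls.

TASK

Carry the larger of the two steel plates by its black grip to the locating rail on the table and put it down the way a heavy plate is put down: held tilted by about 20 degrees, rest its far edge on the table first, close along the front of the rail and centred on it, then pivot the plate down gently about that edge until it lies flat, and let go. Leave the narrow plate where it is.

Things in the scene. Friction and masses are not known exactly. Their poses are not given: they have to be found in the camera images.
- base_plate: The larger plate: bare steel, 100 mm along its x, 140 mm along its y, 8 mm thick, 0.5 to 0.9 kg. An upright black grip block stands across its middle: 16 mm thick (x), 90 mm long (y), from 8 mm to 53 mm above the underside, flat-sided; pinch it across its thickness. Origin: centre of the underside; z up, x towards the plate's far edge (away from the robot, turned up to 0.5 rad at first). It stands free and flat on the table; the mass is centred under the grip.
- plate_far_edge (a point): Middle of the lower far edge of the larger plate, 50 mm along its x from its origin, at underside height; the edge runs along the plate's y, 70 mm to either side.
- rail: Locating rail fixed to the table: aluminium bar, 20 mm deep (x), 140 mm long (y), 12 mm high (3 mm screw heads on top). Origin: centre of its underside, on the table. Its x points away from the robot; the front face, against which the plate's far edge goes, lies 10 mm from the origin on the -x side, and the plate finally lies on the -x side with its x along the rail's x.
- narrow_plate: The other plate, to be left alone: same steel and same black grip section, but 100 mm (x) by 80 mm (y) with a grip 60 mm long, free on the table. Origin: centre of the underside. The two plates may have changed places. Keep the wrist clear of the 0.37 m tall lever press behind the left of the work area and of the machine behind its right.
Things that resemble listed ones, but are neither listed nor needed, are in the scene too. Leave any blue look-alike of the rail alone.

How it is judged (in metres and radians):
On the way, in this order (a step that is already met when the one before it is completed fails the run):
1. the larger plate is held tilted by more than 8 degrees with its far edge resting on the table (within 6 mm) in front of the rail, less than 20 mm from it and centred along it within 25 mm (angle between base_plate's own z axis and vertical above 0.14 rad and height (world z) of plate_far_edge below 0.006 m and x of plate_far_edge in the frame of rail between -0.03 and 0 m and y of plate_far_edge in the frame of rail between -0.025 and 0.025 m), for 0.2 s.
2. the plate is let down, not dropped: for 0.1 s its tilt is between 1.5 and 7 degrees with the far edge still down (within 6 mm) at the rail (angle between base_plate's own z axis and vertical between 0.026 and 0.12 rad and height (world z) of plate_far_edge below 0.006 m and x of plate_far_edge in the frame of rail between -0.03 and 0 m and y of plate_far_edge in the frame of rail between -0.025 and 0.025 m), for 0.1 s.
At the end, for the whole second after the job is handed in: The larger plate lies flat (within 1.7 degrees, underside within 4 mm of the table) and at rest in front of the rail, its far edge less than 20 mm from the rail's front face, centred along the rail within 25 mm and parallel to it within 10 degrees (x of plate_far_edge in the frame of rail between -0.03 and 0 m and y of plate_far_edge in the frame of rail between -0.025 and 0.025 m and angle between base_plate's own z axis and vertical below 0.03 rad and height (world z) of base_plate below 0.004 m and angle between the x axis of base_plate and the x axis of rail, either way round below 0.175 rad and linear speed of base_plate below 0.02 m/s); the robot touches nothing.
It fails at once if the narrow plate is shifted by more than 20 mm (distance of narrow_plate from where it was at the start of the episode above 0.02 m).
It also fails if it takes over 42 s, if anything falls off the work surface, if the arm or the gripper's body presses on something with over 40 N, if the wrist force passes 120 N, or if a joint passes its speed limit or range.

## Working session

There is one attempt and no reset: what is moved stays moved. The work goes in short steps, Python scripts to look and compute and a tool call to move; the robot and the scene stay as the last step left them, time stands still between calls to the robot, and variables do not carry over. Pictures are saved under pics/ and viewed, at most 10 in all, crops included, and the job is handed in when it is done.

Besides the shell and the picture viewer there is one more tool, called after "Emit:" in YAML: its name, and indented under it one key for each argument. arm_command: Moves the arm, as the interface text tells. Shift numbers are shares of 0.25 m and turn numbers shares of 180 degrees, none past 1 either way. Its arguments: {"type":"object","properties":{"rows":{"type":"array","items":{"type":"array"}},"grip":{"type":"number"}},"required":["rows"]}

```bash
mkdir -p pics; cat > h.py <<'E'
import numpy as np, cv2
from bench import arm
from scipy.spatial.transform import Rotation as R
def cloud(name):
    im,d=arm.get_image(name); c=arm.camera_info(name); E=np.array(c['extrinsics'])
    v,u=np.mgrid[:d.shape[0],:d.shape[1]]
    P=np.stack([(u-c['cx'])/c['fx']*d,(v-c['cy'])/c['fy']*d,d],-1)@E[:3,:3].T+E[:3,3]
    P[d==0]=np.nan
    return im,P
E
python3 - <<'E'
from h import *
a,P=cloud('top'); b,Q=cloud('side')
cv2.imwrite('pics/top0.png',cv2.resize(a,(800,600))); cv2.imwrite('pics/side0.png',cv2.resize(b,(800,600)))
np.savez('c0.npz',a=a,P=P,b=b,Q=Q)
for cam,X in(('top',P),('side',Q)):
  for n in('base_plate','narrow_plate','rail'):
    for r in arm.spot_in(cam,n)[:3]:
        c,w=[int(round(t)) for t in r['position']]; print(cam,n,round(r['score'],2),c,w,X[w,c].round())
s=arm.read_state();print(s['clock'],s['position'],s['ee_rot'],s['gripper_width'])
E
```

```text
top base_plate 0.92 250 241 [455.  32.  53.]
top narrow_plate 0.57 168 253 [426. 229.  51.]
top rail 0.86 330 153 [ 693. -179.   10.]
top rail 0.69 356 203 [ 557. -239.   16.]
side base_plate 0.8 222 202 [451.  15.   7.]
side narrow_plate 0.72 217 154 [434. 201.  24.]
side rail 0.74 283 286 [ 559. -236.   12.]
side rail 0.56 351 247 [ 692. -148.   11.]
0.4 [232.78878651 579.90241815 231.12118906] [ 9.81831348e-01 -1.89755543e-01 -3.92398375e-05  1.88542988e-04] 85.203355172445
```

View pics/top0.png

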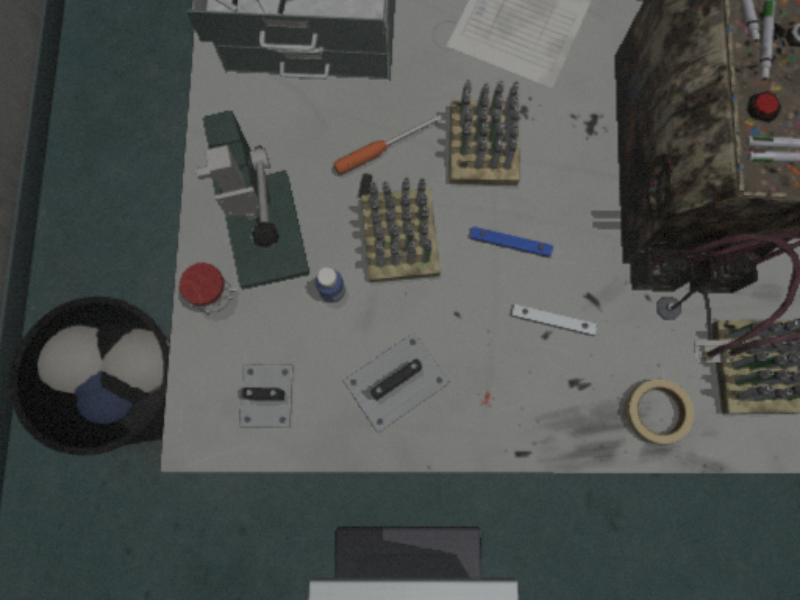

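View pics/side0.png

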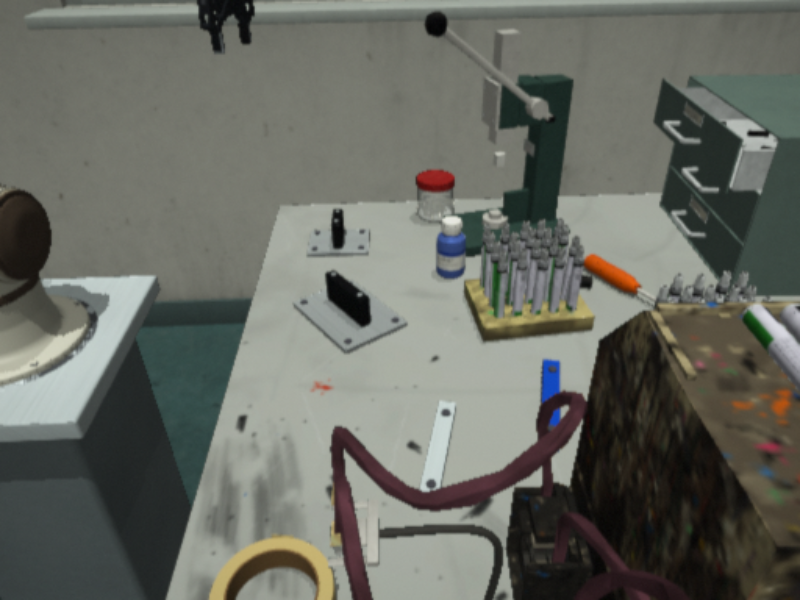

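Top view (800 px scale): the large plate is at (397,382) with its long grip turned about 30°. The small plate at (266,395) is the narrow one. There are two rail-like bars: silver at (553,320) and blue at (511,242). The silver one fits, because the rail is aluminium and the blue one is the look-alike. I'll measure these and confirm in a crop.

```bash
python3 - <<'E'
from h import *
z=np.load('c0.npz');a,P,b,Q=z['a'],z['P'],z['b'],z['Q']
cv2.imwrite('pics/crop0.png',cv2.resize(a[175:290,140:400],(780,345),interpolation=cv2.INTER_CUBIC))
def rect(n,X,m):
    p=X[m]; (c,s,t)=cv2.minAreaRect(p[:,:2].astype(np.float32)); print(n,m.sum(),np.round(c,1),np.round(s,1),round(t,1),'z',np.nanpercentile(p[:,2],[5,50,95]).round(1))
for n,a,X in(('top',a,P),('side',b,Q)):
    x,y,h=X[...,0],X[...,1],X[...,2]; I=a.astype(int)
    near=lambda cx,cy,r:(np.hypot(x-cx,y-cy)<r)
    print(n,'table z',np.nanmedian(h[near(500,-80,60)]))
    m=near(455,25,75)&(h>35);rect('grip',X,m)
    m=near(455,25,95)&(h>5);rect('plate',X,m)
    m=near(430,220,85)&(h>5);rect('narrow',X,m)
    m=near(560,-225,95)&(h>6)&(h<25);rect('rail h',X,m)
    m=near(560,-225,95)&(I.min(2)>190);
    if m.sum()>5: rect('rail c',X,m)
E
```

```text
top table z 0.38751681729377196
grip 265 [452.9  24.8] [16.4 89.3] 34.3 z [43.8 52.7 55.9]
plate 2074 [450.1  22.6] [156.3 169.9] 23.2 z [ 5.5  8.5 53.3]
narrow 1195 [436.4 214.6] [145.1 138.3] 12.3 z [ 5.7  8.5 52.9]
rail h 446 [ 546.2 -233.4] [139.6 134.2] 79.5 z [ 7.8 12.1 15.8]
side table z -0.3446019304569745
grip 339 [452.3  23.4] [16.2 91.5] 34.5 z [36.4 50.5 53.3]
plate 1839 [452.  25.] [101.1 143.1] 34.6 z [ 6.1  8.1 52.2]
narrow 679 [429.3 232.5] [82.9 98.1] 89.5 z [ 5.8  7.8 51.9]
rail h 717 [ 555.5 -228.8] [128.6  20.3] 76.1 z [10.  11.6 13.9]
rail c 524 [ 555.6 -227.6] [125.9  18. ] 76.0 z [10.2 11.6 12.9]
```

View pics/crop0.png

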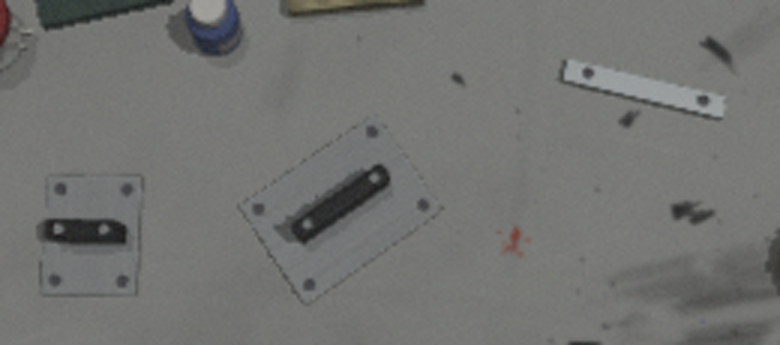

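The crop shows the four-hole plate with the long grip at centre (340,205), which is the larger plate, and the silver bar at (640,90), which is the aluminium rail. I still need a better rail centre (the hose partly hides it from the side) and the clearance to the machine.

```bash
cat >> h.py <<'E'
def to_cmd(p,q):
    "shift (fractions) and turn (fractions) from current pose to p, R q"
    s=arm.read_state(); T=R.from_quat(s['ee_rot'])
    return (T.inv().apply(np.array(p)-s['position'])/250).round(4),((T.inv()*q).as_rotvec()/np.pi).round(4)
def down(yaw_y,tilt=0):
    "tool y axis pointing at yaw_y deg, z down; then tilted about world-horizontal plate y, tilt deg lowers the -tool-y side"
    y=np.array([np.cos(np.radians(yaw_y)),np.sin(np.radians(yaw_y)),0]);z=np.array([0,0,-1.]);x=np.cross(y,z)
    r=R.from_matrix(np.stack([x,y,z],1)); ax=np.cross(z,y) # plate +x = -y ; plate y = z_up x plate x
    return R.from_rotvec(np.radians(tilt)*ax)*r
E
python3 - <<'E'
from h import *
z=np.load('c0.npz');a,P,b,Q=z['a'],z['P'],z['b'],z['Q']
x,y,h=P[...,0],P[...,1],P[...,2]
near=np.hypot(x-556,y+228)<95
print('gray pct',np.nanpercentile(a.min(2)[near],[5,50,90,97]))
m=near&(a.min(2)>135)
n,l,st,_=cv2.connectedComponentsWithStats(m.astype(np.uint8)); k=1+st[1:,4].argmax()
print(st[k],[np.round(t,1) for t in cv2.minAreaRect(P[l==k][:,:2].astype(np.float32))],np.nanmedian(P[l==k][:,2]))
for n,X in(('top',P),('side',Q)):
    w=(X[...,2]>60)&(X[...,0]>350)&(X[...,0]<800)&(X[...,1]<0)&(X[...,1]>-500)
    p=X[w]; 
    for lo in range(-450,0,50):
        q=p[(p[:,1]>=lo)&(p[:,1]<lo+50)]
        if len(q): print(n,'y',lo,'minx',np.percentile(q[:,0],2).round(),'maxz',np.percentile(q[:,2],99).round())
print(to_cmd([452.5,24.3,150],down(34.3-180)))
E
```

```text
gray pct [103.6 119.  123.  153. ]
[328 195  54  19 330] [array([ 555.4, -235.5]), array([137.2,  18.9]), np.float64(75.7)] 12.249611391452618
top y -450 minx 470.0 maxz 314.0
top y -400 minx 609.0 maxz 292.0
top y -350 minx 670.0 maxz 179.0
top y -50 minx 644.0 maxz 123.0
side y -450 minx 470.0 maxz 313.0
side y -400 minx 603.0 maxz 282.0
side y -50 minx 644.0 maxz 120.0
(array([1.6437, 1.7348, 0.3251]), array([ 1.000e-04, -0.000e+00,  1.879e-01]))
```

Emit:
arm_command:
  rows:
    - [[0.16,0.17,0.03],[0,0,0.04]]
    - [[0.32,0.34,0.06],[0,0,0.08]]
    - [[0.48,0.51,0.09],[0,0,0.12]]
    - [[0.64,0.68,0.12],[0,0,0.16]]
    - [[0.8,0.85,0.15],[0,0,0.188]]
  grip: 1

```text
clock: 0.9
position: [323.6, 347.2, 199.5]
ee_rot: [0.883, -0.469, 0.0, -0.0]
contact_force: [1.2, 0.7, 0.6]
gripper_width: 85.6
grasp_force: 0.0
```

```bash
python3 -c "
from h import *
s=arm.read_state();print(s['clock'],s['position'],s['joints'],s['ee_rot']);print(to_cmd([452.5,24.3,150],down(-145.7)))"
```

```text
0.9 [323.61026236 347.24972164 199.46092189] [ 1.16407205e+00  1.55991653e-01 -3.96877589e-01  1.48673637e-04
 -1.01723233e+00 -5.69379834e-01] [ 8.83266196e-01 -4.68871732e-01  3.48192206e-05 -3.51368368e-04]
(array([1.3589, 0.2969, 0.1973]), array([-0.0002,  0.0001, -0.0012]))
```

Emit:
arm_command:
  rows:
    - [[0.2,0.05,0.03],[0,0,0]]
    - [[0.4,0.1,0.05],[0,0,0]]
    - [[0.6,0.15,0.08],[0,0,0]]
    - [[0.8,0.2,0.1],[0,0,0]]
    - [[1.0,0.25,0.12],[0,0,0]]

```text
clock: 1.4
position: [409.5, 114.4, 170.7]
ee_rot: [0.884, -0.467, 0.0, -0.001]
contact_force: [2.5, -0.4, 0.1]
gripper_width: 85.5
grasp_force: 0.0
```

```bash
python3 -c "
from h import *
s=arm.read_state();print(s['clock'],s['position']);print(to_cmd([452.5,24.3,100],down(-145.7)))"
```

```text
1.4 [409.53601265 114.42316953 170.66648101]
(array([0.3946, 0.0618, 0.2826]), array([-0.0004, -0.    ,  0.0002]))
```

Emit:
arm_command:
  rows:
    - [[0.18,0.025,0.13],[0,0,0]]
    - [[0.36,0.05,0.27],[0,0,0]]
    - [[0.36,0.05,0.27],[0,0,0]]
    - [[0.36,0.05,0.27],[0,0,0]]
    - [[0.36,0.05,0.27],[0,0,0]]

```text
clock: 1.9
position: [450.0, 35.3, 103.4]
ee_rot: [0.884, -0.467, 0.0, -0.0]
contact_force: [-0.3, -0.2, 0.6]
gripper_width: 85.3
grasp_force: 0.0
```

```bash
python3 - <<'E'
from h import *
s=arm.read_state();print(s['clock'],s['position']);print(to_cmd([452.5,24.3,15],down(-145.7)))
b,Q=cloud('side');cv2.imwrite('pics/s1.png',cv2.resize(b[100:300,120:320],(600,600)))
E
```

```text
1.9 [450.02844805  35.25187079 103.44317002]
(array([0.0416, 0.0169, 0.3538]), array([-0.0003, -0.0001, -0.    ]))
```

View pics/s1.png

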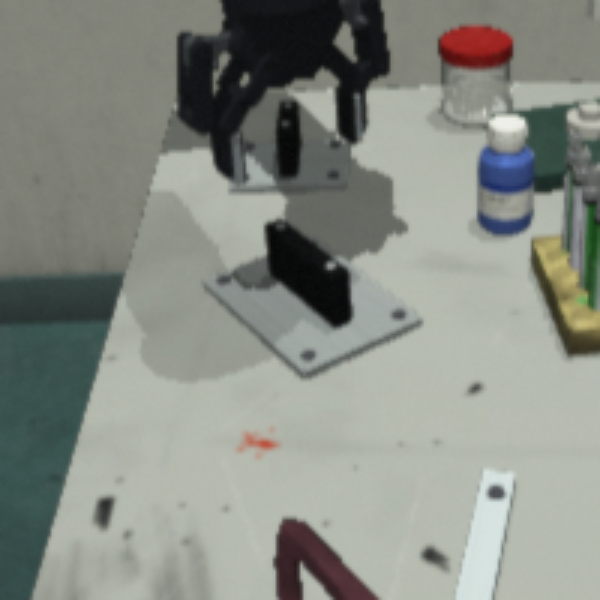

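The gripper, around (290,110), hovers with its fingers open across the grip's thickness. The grip is undisturbed at (310,275), so I'll go down.

Emit:
arm_command:
  rows:
    - [[0.04,0.017,0.05],[0,0,0]]
    - [[0.04,0.017,0.15],[0,0,0]]
    - [[0.04,0.017,0.25],[0,0,0]]
    - [[0.04,0.017,0.32],[0,0,0]]
    - [[0.04,0.017,0.35],[0,0,0]]

```text
clock: 2.45
position: [451.5, 25.4, 15.1]
ee_rot: [0.885, -0.466, -0.0, 0.0]
contact_force: [-0.3, 0.1, 0.5]
gripper_width: 85.9
grasp_force: 0.0
```

Emit:
arm_command:
  rows:
    - [[0,0,0],[0,0,0]]
    - [[0,0,0],[0,0,0]]
    - [[0,0,0],[0,0,0]]
    - [[0,0,0],[0,0,0]]
    - [[0,0,0],[0,0,0]]
  grip: 0

```text
clock: 2.95
position: [453.3, 24.9, 16.4]
ee_rot: [0.884, -0.467, 0.001, -0.002]
contact_force: [2.2, 1.5, 2.0]
gripper_width: 15.3
grasp_force: 58.5
```

Emit:
arm_command:
  rows:
    - [[0,0,0],[0,0,0]]
    - [[0,0,0],[0,0,0]]
    - [[0,0,0],[0,0,0]]
    - [[0,0,0],[0,0,0]]
    - [[0,0,0],[0,0,0]]

```text
clock: 3.45
position: [453.3, 24.9, 16.4]
ee_rot: [0.884, -0.467, 0.001, -0.001]
contact_force: [1.1, 2.6, 6.2]
gripper_width: 15.4
grasp_force: 59.6
```

Emit:
arm_command:
  rows:
    - [[0,0,-0.05],[0,0,0]]
    - [[0,0,-0.15],[0,0,0]]
    - [[0,0,-0.25],[0,0,0]]
    - [[0,0,-0.32],[0,0,0]]
    - [[0,0,-0.36],[0,0,0]]

```text
clock: 3.95
position: [450.3, 23.7, 105.3]
ee_rot: [0.884, -0.468, -0.001, 0.0]
contact_force: [0.8, -0.0, -7.4]
gripper_width: 15.3
grasp_force: 59.7
```

```bash
cat >> h.py <<'E'
C=np.array([555.4,-235.5]); Y=-14.3
X=np.array([np.cos(np.radians(Y)),np.sin(np.radians(Y)),0]); YV=np.array([-X[1],X[0],0])
def goal(tilt,edge_x=-18,edge_z=1,h=16.4,off=0.,side=0.):
    "TCP pose putting far edge at rail-frame x=edge_x, height edge_z; plate origin is h below TCP, off/side its plate x,y from TCP"
    e=np.array([*C,0])+edge_x*X+np.array([0,0,edge_z])
    t=R.from_rotvec(np.radians(tilt)*YV)
    return e+t.apply(-50*X-off*X-side*YV+h*np.array([0,0,1])),down(Y+180,tilt)
E
python3 - <<'E'
from h import *
q=goal(20)[1]; print('plate x,z when tilted 20:',-q.as_matrix()[:,1],-q.as_matrix()[:,2])
s=arm.read_state();print(s['clock'],s['position'],s['contact_force'],s['wrist_torque'],s['gripper_width'])
p,q=goal(0,-35,80);print(p,to_cmd(p,q))
p,q=goal(20,-22,40);print(p,to_cmd(p,q))
E
```

```text
plate x,z when tilted 20: [ 0.91057693 -0.23210315 -0.34202014] [ 0.3314229  -0.08447864  0.93969262]
3.95 [450.25816717  23.6933781  105.30009415] [ 0.78260383 -0.04875895 -7.36782696] [ 0.02913225 -0.05650135  0.04663699] 15.312691301044486
[ 473.03366283 -214.50508392   96.4       ] (array([0.8392, 0.4603, 0.0354]), array([7.000e-04, 1.000e-04, 2.695e-01]))
[ 493.98814285 -219.8463139    72.51196615] (array([0.9041, 0.4029, 0.1307]), array([-0.1037, -0.0469,  0.2667]))
```

Emit:
arm_command:
  rows:
    - [[0.08,0.045,0],[0,0,0.02]]
    - [[0.2,0.11,0],[0,0,0.06]]
    - [[0.34,0.19,0],[0,0,0.1]]
    - [[0.48,0.27,0],[0,0,0.14]]
    - [[0.58,0.32,0],[0,0,0.17]]

```text
clock: 4.45
position: [464.8, -142.6, 103.4]
ee_rot: [0.727, -0.687, -0.002, 0.002]
contact_force: [0.6, 0.6, -7.1]
gripper_width: 15.0
grasp_force: 59.6
```

```bash
python3 - <<'E'
from h import *
p,q=goal(0,-35,80);print(p,to_cmd(p,q))
E
```

```text
[ 473.03366283 -214.50508392   96.4       ] (array([ 0.289 , -0.0165,  0.0277]), array([0.0017, 0.0001, 0.0977]))
```

Emit:
arm_command:
  rows:
    - [[0.1,-0.005,0],[0,0,0.035]]
    - [[0.2,-0.01,0.01],[0,0,0.07]]
    - [[0.27,-0.015,0.02],[0,0,0.095]]
    - [[0.27,-0.015,0.02],[0,0,0.095]]
    - [[0.27,-0.015,0.02],[0,0,0.095]]

```text
clock: 4.95
position: [473.4, -207.7, 98.5]
ee_rot: [-0.619, 0.785, 0.002, -0.001]
contact_force: [0.1, -0.1, -6.9]
gripper_width: 15.6
grasp_force: 59.6
```

```bash
python3 - <<'E'
from h import *
b,Q=cloud('side');a,P=cloud('top');s=arm.read_state()
print(s['clock'],s['position'],s['joints'])
for n,X_ in(('side',Q),('top',P)):
    w=(np.hypot(X_[...,0]-473,X_[...,1]+214)<95)&(abs(X_[...,2]-(s['position'][2]-8.4))<6)
    p=X_[w]; 
    if len(p)>20: print(n,len(p),cv2.minAreaRect(p[:,:2].astype(np.float32)),np.median(p[:,2]),np.linalg.lstsq(np.c_[p[:,:2]-s['position'][:2],np.ones(len(p))],p[:,2],rcond=None)[0])
p,q=goal(0,-35,80);print(to_cmd(p,q))
p,q=goal(20,-24,40);print(to_cmd(p,q))
cv2.imwrite('pics/s2.png',np.hstack([cv2.resize(b[150:330,180:380],(400,360)),cv2.resize(a[130:310,220:420],(400,360))]))
E
```

```text
5.05 [ 474.25623843 -207.14784681   99.41243548] [-0.09825048  0.34590172 -0.42809432 -0.00080625 -0.79944335 -0.13468697]
side 2848 ((472.5062561035156, -208.34982299804688), (141.18511962890625, 100.20486450195312), 76.4132308959961) 89.68411059931805 [-7.82121394e-03  4.57476468e-03  8.97410883e+01]
top 815 ((454.4488220214844, -205.1470184326172), (137.2608642578125, 62.33056640625), 76.63320922851562) 90.77803106743943 [-3.19095464e-03 -1.04824207e-03  9.07684293e+01]
(array([ 0.0298, -0.0021,  0.012 ]), array([0.0009, 0.0001, 0.0051]))
(array([ 0.031 , -0.0808,  0.1074]), array([-0.1102, -0.0008,  0.0051]))
```

View pics/s2.png

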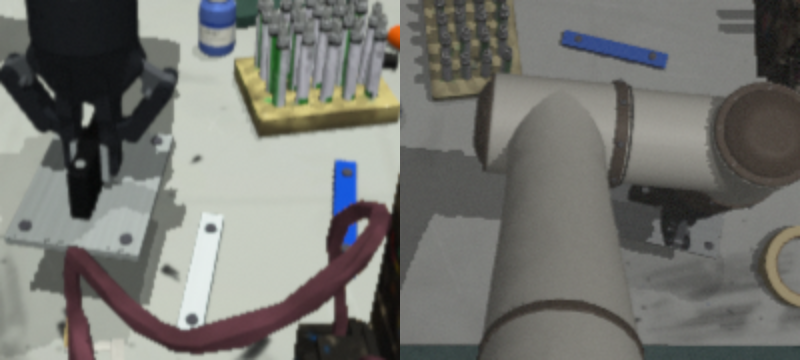

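The left view shows the plate held level, with its far edge short of the silver rail at (200,270). In the right view the wrist housing at (760,130) looks close to the machine at (780,40), so I'll check that clearance in 3D before tilting.

```bash
python3 - <<'E'
from h import *
z=np.load('c0.npz');P0=z['P'];a,P=cloud('top')
w=(abs(P[...,2]-P0[...,2])>25)&(P[...,2]>60); p=P[w]; p=p[p[:,0]>250]
for lo in range(50,600,50):
    q=p[(p[:,2]>=lo)&(p[:,2]<lo+50)]
    if len(q)>5: print('arm z',lo,len(q),'x',np.percentile(q[:,0],[1,99]).round(),'y',np.percentile(q[:,1],[1,99]).round())
m=P0.reshape(-1,3); m=m[(m[:,2]>60)&(m[:,0]>350)&(m[:,0]<800)&(m[:,1]<-250)&(m[:,1]>-600)]
for lo in range(50,600,50):
    q=m[(m[:,2]>=lo)&(m[:,2]<lo+50)]
    if len(q)>5: print('mach z',lo,len(q),'x',np.percentile(q[:,0],[1,99]).round(),'y',np.percentile(q[:,1],[1,50,99]).round())
    q=q[q[:,1]>-430]
    if len(q): print('   y>-430: minx',q[:,0].min().round())
E
```

```text
arm z 50 820 x [413. 493.] y [-272. -145.]
arm z 100 155 x [454. 488.] y [-198. -163.]
arm z 150 185 x [410. 461.] y [-209. -183.]
arm z 200 137 x [424. 465.] y [-213. -172.]
arm z 250 128 x [435. 463.] y [-217. -173.]
arm z 300 101 x [431. 452.] y [-214. -175.]
arm z 350 248 x [431. 467.] y [-234.   13.]
arm z 400 5223 x [434. 527.] y [-244.   15.]
arm z 450 3038 x [418. 508.] y [-242.   -6.]
arm z 500 1563 x [363. 439.] y [-76.   5.]
arm z 550 2427 x [307. 393.] y [-76.  16.]
mach z 50 1635 x [422. 791.] y [-590. -459. -355.]
   y>-430: minx 572.0
mach z 100 2311 x [424. 792.] y [-567. -427. -354.]
   y>-430: minx 465.0
mach z 150 1488 x [467. 796.] y [-550. -397. -350.]
   y>-430: minx 465.0
mach z 200 2179 x [472. 797.] y [-525. -398. -352.]
   y>-430: minx 468.0
mach z 250 4262 x [547. 798.] y [-499. -406. -365.]
   y>-430: minx 607.0
mach z 300 1780 x [649. 797.] y [-495. -446. -406.]
   y>-430: minx 650.0
```

The arm stays at y ≥ -244 and the machine at y ≤ -350, so even the tilted wrist (about -280) clears it. Now I'll tilt.

Emit:
arm_command:
  rows:
    - [[0.006,-0.015,0.02],[-0.02,0,0.001]]
    - [[0.012,-0.032,0.04],[-0.045,0,0.002]]
    - [[0.02,-0.05,0.06],[-0.07,0,0.003]]
    - [[0.025,-0.07,0.08],[-0.095,0,0.004]]
    - [[0.03,-0.08,0.09],[-0.11,0,0.004]]

```text
clock: 5.6
position: [495.0, -219.2, 77.0]
ee_rot: [-0.606, 0.777, 0.135, -0.106]
contact_force: [0.4, 0.6, -7.1]
gripper_width: 15.0
grasp_force: 59.9
```

Emit:
arm_command:
  rows:
    - [[0,0,0],[0,0,0]]
    - [[0,0,0],[0,0,0]]
    - [[0,0,0],[0,0,0]]

```text
clock: 5.9
position: [492.8, -219.3, 78.3]
ee_rot: [-0.606, 0.777, 0.134, -0.106]
contact_force: [0.1, -0.5, -7.3]
gripper_width: 15.6
grasp_force: 60.0
```

```bash
cat >> h.py <<'E'
def plate(Xc,h=8):
    "fit visible plate top in the side cloud, return tilt, far edge (rail frame), yaw from tool pose prior"
    s=arm.read_state();T=R.from_quat(s['ee_rot']).as_matrix()
    px,pz=-T[:,1],-T[:,2]; py=np.cross(pz,px)
    q=(Xc.reshape(-1,3)-s['position'])@np.stack([px,py,pz],1)
    q=q[(abs(q[:,0])<62)&(abs(q[:,1])<85)&(abs(q[:,2]+8.4)<5)]
    k=np.linalg.lstsq(np.c_[q[:,:2],np.ones(len(q))],q[:,2],rcond=None)[0]
    c,sz,t=cv2.minAreaRect(q[:,:2].astype(np.float32))
    print('fit n',len(q),'plane',k.round(4),'c',np.round(c,1),np.round(sz,1),round(t,1))
def edge(h=16.4,off=-1.5,side=-1.6):
    s=arm.read_state();T=R.from_quat(s['ee_rot']).as_matrix()
    px,pz=-T[:,1],-T[:,2]; py=np.cross(pz,px)
    e=s['position']+px*(50+off)+py*side-pz*h; d=e-np.array([*C,0])
    print('t',s['clock'],'tilt',np.degrees(np.arccos(pz[2])).round(2),'edge rail x,y,z',(d@X).round(1),(d@YV).round(1),e[2].round(1),'yaw err',(np.degrees(np.arctan2(px[1],px[0]))-Y).round(2),'F',np.round(s['contact_force'],1))
E
python3 - <<'E'
from h import *
b,Q=cloud('side'); edge(); plate(Q)
for z in(40,8,0):
    p,q=goal(20,-22,z,off=-1.5,side=-1.6);print(to_cmd(p,q))
E
```

```text
t 5.95 tilt 19.7 edge rail x,y,z -24.5 -1.4 46.7 yaw err 0.17 F [ 0.3  0.3 -7.2]
fit n 2691 plane [-1.9000e-03 -6.0000e-04 -9.3416e+00] c [-0.8 -0.6] [100.  141.6] 0.1
(array([-0.0059, -0.0189,  0.021 ]), array([-0.0016, -0.001 ,  0.0009]))
(array([-0.0061, -0.062 ,  0.1415]), array([-0.0016, -0.001 ,  0.0009]))
(array([-0.0062, -0.0728,  0.1716]), array([-0.0016, -0.001 ,  0.0009]))
```

Emit:
arm_command:
  rows:
    - [[-0.002,-0.02,0.04],[0,0,0]]
    - [[-0.004,-0.04,0.08],[0,0,0]]
    - [[-0.006,-0.062,0.14],[0,0,0]]
    - [[-0.006,-0.062,0.14],[0,0,0]]
    - [[-0.006,-0.062,0.14],[0,0,0]]

```text
clock: 6.45
position: [495.6, -219.1, 39.1]
ee_rot: [-0.605, 0.777, 0.136, -0.107]
contact_force: [1.3, 0.4, -6.8]
gripper_width: 15.6
grasp_force: 60.0
```

```bash
python3 - <<'E'
from h import *
edge(h=17)
for z in(4,0,-2):
    p,q=goal(20,-20,z,h=17,off=-1.5,side=-1.6);print(to_cmd(p,q))
E
```

```text
t 6.45 tilt 19.9 edge rail x,y,z -22.2 -0.4 6.6 yaw err 0.14 F [ 1.3  0.4 -6.8]
(array([-0.0019, -0.012 ,  0.0063]), array([-0.0005, -0.0011,  0.0007]))
(array([-0.002 , -0.0174,  0.0213]), array([-0.0005, -0.0011,  0.0007]))
(array([-0.002 , -0.0202,  0.0288]), array([-0.0005, -0.0011,  0.0007]))
```

Emit:
arm_command:
  rows:
    - [[-0.001,-0.006,0.007],[0,0,0]]
    - [[-0.001,-0.009,0.015],[0,0,0]]
    - [[-0.002,-0.013,0.023],[0,0,0]]
    - [[-0.002,-0.013,0.023],[0,0,0]]

```text
clock: 6.85
position: [497.2, -218.8, 33.1]
ee_rot: [-0.605, 0.777, 0.135, -0.107]
contact_force: [-1.0, 0.1, -7.6]
gripper_width: 15.4
grasp_force: 60.2
```

```bash
python3 - <<'E'
from h import *
b,Q=cloud('side');edge(h=17);plate(Q)
E
```

```text
t 6.9 tilt 19.81 edge rail x,y,z -20.6 0.2 0.8 yaw err 0.14 F [-0.4 -0.3 -6.5]
fit n 1927 plane [ 3.9000e-03  2.8000e-03 -9.2102e+00] c [ 5.  -8.1] [111.8 151.7] 0.0
```

Emit:
arm_command:
  rows:
    - [[0,-0.001,0.004],[0,0,0]]
    - [[0,-0.003,0.008],[0,0,0]]
    - [[0,-0.003,0.008],[0,0,0]]
    - [[0,-0.003,0.008],[0,0,0]]

```text
clock: 7.3
position: [497.3, -219.0, 32.2]
ee_rot: [-0.606, 0.777, 0.135, -0.107]
contact_force: [-2.4, 2.3, 2.8]
gripper_width: 15.3
grasp_force: 61.4
```

```bash
python3 - <<'E'
from h import *
edge(h=17)
E
```

```text
t 7.3 tilt 19.79 edge rail x,y,z -20.5 0.1 -0.2 yaw err 0.16 F [-2.4  2.3  2.8]
```

The far edge is on the table: the force rose by about 10 N. Next I'll pivot about the edge in small stages.

Emit:
arm_command:
  rows:
    - [[0,0,0],[0,0,0]]
    - [[0,0.0033,0.0102],[0.0167,0,0]]
    - [[0,0.006,0.0206],[0.0333,0,0]]
    - [[0,0.0082,0.0312],[0.05,0,0]]
    - [[0,0.0082,0.0312],[0.05,0,0]]

```text
clock: 7.8
position: [492.1, -217.6, 25.3]
ee_rot: [-0.612, 0.785, 0.073, -0.058]
contact_force: [-2.5, 1.5, 4.2]
gripper_width: 15.3
grasp_force: 61.5
```

```bash
python3 - <<'E'
from h import *
edge(h=17)
E
```

```text
t 7.8 tilt 10.74 edge rail x,y,z -21.3 0.2 -0.4 yaw err 0.16 F [-2.5  1.5  4.2]
```

Emit:
arm_command:
  rows:
    - [[0,0.0033,0.0102],[0.0167,0,0]]
    - [[0,0.006,0.0206],[0.0333,0,0]]
    - [[0,0.006,0.0206],[0.0333,0,0]]
    - [[0,0.006,0.0206],[0.0333,0,0]]
    - [[0,0.006,0.0206],[0.0333,0,0]]

```text
clock: 8.3
position: [490.1, -217.2, 20.5]
ee_rot: [-0.614, 0.788, 0.034, -0.028]
contact_force: [-5.1, 2.1, 10.0]
gripper_width: 15.4
grasp_force: 62.3
```

```bash
python3 - <<'E'
from h import *
b,Q=cloud('side');edge(h=17);plate(Q)
cv2.imwrite('pics/s3.png',cv2.resize(b[150:330,180:380],(600,540)))
E
```

```text
t 8.35 tilt 5.01 edge rail x,y,z -20.9 0.1 -0.6 yaw err 0.17 F [-5.3  3.4  9.2]
fit n 1971 plane [ 1.2500e-02  4.0000e-03 -8.7349e+00] c [ 5.3 -1.5] [139.7 113.2] 89.9
```

View pics/s3.png

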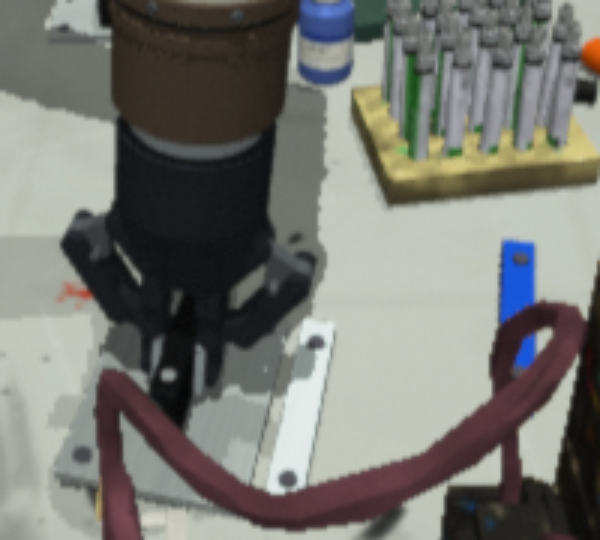

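The image shows the far edge lying parallel along the silver rail, at about (270,420), with the plate nearly down. I'll finish the pivot.

Emit:
arm_command:
  rows:
    - [[0,0.0017,0.004],[0.008,0,0]]
    - [[0,0.0017,0.004],[0.008,0,0]]
    - [[0,0.0033,0.009],[0.0167,0,0]]
    - [[0,0.005,0.014],[0.026,0,0]]
    - [[0,0.005,0.014],[0.026,0,0]]

```text
clock: 8.85
position: [489.0, -217.1, 16.5]
ee_rot: [-0.615, 0.789, 0.001, -0.002]
contact_force: [-4.0, 1.6, 6.6]
gripper_width: 15.3
grasp_force: 61.8
```

```bash
python3 - <<'E'
from h import *
b,Q=cloud('side');edge(h=17);plate(Q)
E
```

```text
t 8.9 tilt 0.28 edge rail x,y,z -20.4 -0.0 -0.6 yaw err 0.19 F [-5.   0.5  6.2]
fit n 1982 plane [ 1.1400e-02  3.8000e-03 -8.6777e+00] c [ 5.5 -0.7] [112.8 142.4] 0.1
```

Emit:
arm_command:
  rows:
    - [[0,0,0],[0,0,0]]
    - [[0,0,0],[0,0,0]]
    - [[0,0,0],[0,0,0]]
    - [[0,0,0],[0,0,0]]
  grip: 0.5

```text
clock: 9.3
position: [489.3, -216.9, 16.0]
ee_rot: [-0.615, 0.789, 0.0, -0.002]
contact_force: [-1.1, -0.2, -0.2]
gripper_width: 43.0
grasp_force: 0.0
```

Emit:
arm_command:
  rows:
    - [[0,0,-0.06],[0,0,0]]
    - [[0,0,-0.16],[0,0,0]]
    - [[0,0,-0.28],[0,0,0]]
    - [[0,0,-0.4],[0,0,0]]
    - [[0,0,-0.4],[0,0,0]]

```text
clock: 9.8
position: [492.3, -217.4, 120.6]
ee_rot: [-0.615, 0.788, -0.003, 0.001]
contact_force: [0.3, -0.3, 0.9]
gripper_width: 42.8
grasp_force: 0.0
```

```bash
python3 - <<'E'
from h import *
s=arm.read_state();print(s['clock'],s['position'],s['contact_force'],s['gripper_width'])
b,Q=cloud('side')
d=Q-np.array([*C,0]); rx,ry,h=d@X,d@YV,Q[...,2]
m=(rx>-130)&(rx<-14)&(abs(ry)<85)&(h>4.5)&(h<12); p=Q[m]
q=np.c_[rx[m],ry[m]].astype(np.float32); print(m.sum(),cv2.minAreaRect(q),np.percentile(q,[1,99],0))
print(np.linalg.lstsq(np.c_[q,np.ones(len(q))],p[:,2],rcond=None)[0])
n=(np.hypot(Q[...,0]-430,Q[...,1]-230)<85)&(h>5);print('narrow',cv2.minAreaRect(Q[n][:,:2].astype(np.float32)))
cv2.imwrite('pics/s4.png',cv2.resize(b[130:330,150:380],(690,600)))
E
```

```text
9.8 [ 492.25725928 -217.36261017  120.59355622] [ 0.32066958 -0.26622871  0.9203656 ] 42.78403349842334
2308 ((-69.80319213867188, 0.655914306640625), (100.07717895507812, 141.5564422607422), 0.11181903630495071) [[-118.93744263  -68.97431374]
 [ -20.35354      69.16598816]]
[-2.72509209e-03  9.94144376e-04  7.43065664e+00]
narrow ((391.49139404296875, 231.44598388671875), (77.67665100097656, 22.570459365844727), 89.17469787597656)
```

View pics/s4.png

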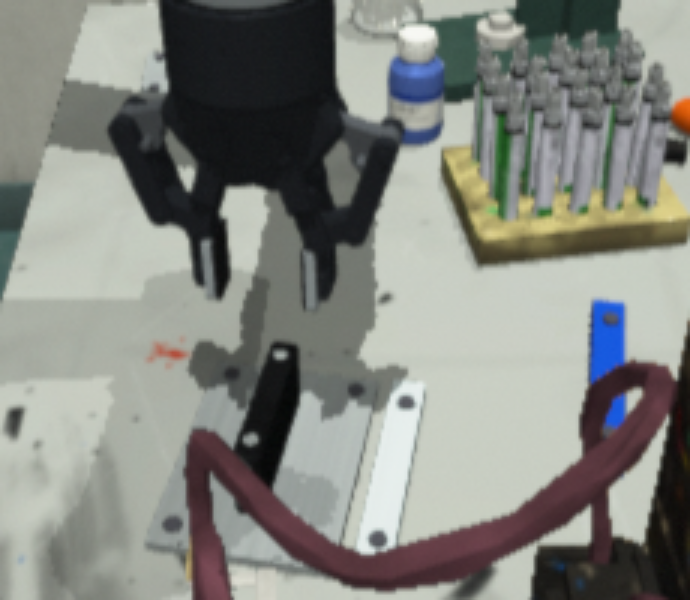

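The plate, around (260,450), lies flat and parallel about 10 mm in front of the rail, centred within 1 mm. The gripper is clear above it, so I'm handing in.

```bash
python3 -c "
from h import *
print(arm.job_done())"
```

```text
the job is handed in; nothing more can be done
None
```

The larger plate was tilted, set on its far edge, pivoted down and released; it lies flat and parallel about 10 mm in front of the rail, centred within 1 mm, the narrow plate was not touched, and the job was handed in at about 10 s (no verdict was returned).

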